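Gauge a wax block with the blue flip stop

TASK

Flip the blue stop down onto the fence, push the green wax block along its channel until its end meets the blue stop, then flip the blue stop fully up again so that the sawn-off piece cannot jam. Leave the block lying where it was gauged and the white stop up as it is.

Things in the scene. Friction and masses are not known exactly. Their poses are not given: they have to be found in the camera images.
- block: Green wax block, 28 x 160 x 32 mm (own x, y, z), 0.14 kg, sliding freely in a jig's channel, which stands at any place and up to 0.2 rad yaw. Origin: underside centre, 8 mm above the table. Its y runs along the channel towards the stops, its x across to the fence (far side). Rail tops: 24 mm above the table. Its end meets the lowered blue stop when blue_knob is 87 mm ahead of the origin along y.
- blue_knob (a point): Centre of the 20 mm blue ball on the 8 mm steel lever of the blue flip stop, 60 mm from the hinge axis, which runs along the channel 34 mm above the table, 34 mm fence-side of mid-channel. The lever leans q - 0.6 rad from vertical (q: hinge value; plus = away from the robot). The blue leaf, 14 mm wide, is fixed to it. Push ball or lever towards the robot to flip down, away to flip up.
- blue_leaf (a joint): Hinge of the blue stop, rad: 0 = leaf down (limit), level across the channel 4 mm above the rails; 1.25 = fully up (limit), when the block passes under it. It stays where it is left; about 2 N at the ball moves it. Starts up, at 1.05 to 1.2. The leaf reaches 52 mm from the hinge; lever and leaf form a V, 0.97 rad: draw a finger out of it upwards.
- white_leaf (a joint): Hinge of the white stop, same build, size and values as the blue one, 60 to 105 mm from it along the same fence, on either side of it. Starts up, at 1.05 to 1.2, and is to stay up; the block can pass under it.

How it is judged:
By the outcome, as a careful person would: the job done as asked, in the order asked, and still so for the second after the job is handed in, with the robot touching nothing.
It also fails if it takes over 51 s, if anything falls off the work surface, if the arm or the gripper's body presses on something with over 40 N, if the wrist force passes 120 N, or if a joint passes its speed limit or range.

ROBOT

A 6-joint arm with a two-finger parallel gripper is mounted at the origin on the work surface. World frame = base frame: x ahead of the robot, y to its left, z up, the work surface at z = 0. Lengths are in m, angles in rad, forces in N, time in s.
With the tool pointing down it reaches from about 0.4 to 0.825 m from the base axis. Payload 7 kg.
Tool frame: the origin (TCP) lies at the centre of the arm's flange, where the gripper is bolted on; the fingertips stand 178 mm ahead of it and the grasp point (between the pads) lies 159 mm ahead of it; z points along the fingers, y is the line along which they close (so a half turn about z gives the same grasp; the last joint's range is limited). The gripper opens to 88 mm and grips with 3 to 60 N. Pads are 19 mm wide; open, the fingers measure 130 mm over their backs; the gripper's body (78 mm by 193 mm) begins 47 mm behind the grasp point.
Start: joints at [1.457, 0.359, 0.012, 0, -1.224, -0.288], TCP at [0.264, 0.621, 0.405] pointing down, gripper open.
Joint ranges: [-3.07, 3.07], [-1.43, 2.12], [-1.02, 1.25], [-3.03, 1.67], [-3.05, -0], [-3.03, 3.03]. Speed limits (rad/s): [2.39, 2.39, 3.01, 3.14, 3.14, 3.14].

INTERFACE

Orientations are given as a unit quaternion [w, x, y, z].
In Python, from plant import env gives the robot as it stands. The module is installed in compiled form; this text tells all that it offers.
- The arm moves only by the tool apply_moves, never from a script. Its argument "plan" is one flat list of numbers, 5 for each row, row after row: the shift along the tool's x, y, z in m, then the turn about the tool's z in rad, then the gripper command: -1 is fully open, 1 is shut, values between are in proportion. A call has 1 to 8 rows; each row shifts and turns the commanded pose from where the row before left it, along the tool's axes as they then stand; what a row does not reach is not made up. A row lasts 1/12 s, in which the tool goes at most 41.7 mm and 7.16 degrees, less where a joint would pass 70% of its speed; a pose out of reach is approached as far as the arm can. A call is refused whole if a number of a shift passes 0.0417 or a number of a turn 0.125, either way. A call with a gripper value outside its range is refused whole. The fingers move at their own pace and stop on an object; "newtons" is the grip in N (left out, the last holds). Time passes only in rows, so rows that do not move let the fingers close. It gives the time, the measured TCP pose, the force, the opening and the grip force at its end, in the units of the state.
- env.state(): the state, without advancing time (a new reading comes with each control period).
- env.snapshot(name): name is "scene" or "top" or "wrist"; returns the picture (400x640x3 uint8, red, green, blue); there is no depth.
- env.calibration(name): a dict with "intrinsics" (3x3 intrinsics, pixels), "R" (3x3) and "t" (3): a world point X has camera coordinates R X + t. Camera axes: x right, y down, z forward; pixel columns grow to the right and rows downward; lengths in m; the calibration is good to about 2 mm. A picture is of the moment at which its call begins: read the wrist's pose just before it. calibration takes no time and is no camera call; for the wrist camera it gives the pose at the moment of the call.
- env.hand_in(): hands the job in; it is judged then, once.
Trained networks look in the newest picture that a camera, given by its name, has taken for a name from the list of things; names that differ only in an ending like _2 or _b are one class to them, and where a whole thing is asked for, a point or a joint stands for the part that bears it (a point fixed in the world has none). Each returns a list of dicts, best first, with "score" (0 to 1); they miss things now and then, are a little off and sometimes report something else, mostly with a low value. They report only what shows in the picture. A call takes as long as a camera call.
- env.look_for(camera, query): "xyz" ([x, y, z] in m, in world coordinates, good to about 4 mm: the middle of the surface that is visible of it).
- env.silhouettes(camera, query): "mask" (400x640 bool, what is visible of it).
- env.mark_of(camera, query): "xyz" ([x, y, z] in m, in world coordinates, good to about 4 mm: a listed point, or the origin of a listed thing).
The state is a dict: "time": time; "qpos": joint angles; "qvel": joint speeds; "effort": joint torques, N m; "tool_pos": TCP position; "tool_rot": TCP orientation; "force": force on the tool from outside, world axes, zero at the start; "wrist_torque": the same for the moment, N m; "gripper_width": finger opening in m; "grip_force": force on a finger pad.
Only numpy, scipy, OpenCV 4.12 (cv2) and the standard library are available. Lean on these libraries where they do the work, as an engineer would, in place of code of your own. Each camera call takes 0.05 s, during which the arm holds its last target. There are 200 camera calls.

## Working session

There is one attempt and no reset: what is moved stays moved. The work goes in short steps, Python scripts to look and compute and a tool call to move; the robot and the scene stay as the last step left them, time stands still between calls to the robot, and variables do not carry over. Pictures are saved under pics/ and viewed, at most 10 in all, crops included, and the job is handed in when it is done.

Besides the shell and the picture viewer there is one more tool, called after "Request:" in YAML: its name, and indented under it one key for each argument. apply_moves: Moves the arm, as the interface text tells. Its arguments: {"type":"object","properties":{"plan":{"type":"array"},"newtons":{"type":"number"}},"required":["plan"]}

```bash
mkdir -p pics
python3 - <<'E'
from plant import env
import cv2,numpy as np
s=env.state();print(s)
for c in("scene","top"):
    im=env.snapshot(c);cv2.imwrite(f"pics/{c}0.png",im[:,:,::-1])
    for q in("block","blue_knob"):
        print(c,q,[(np.round(d["xyz"],4),round(d["score"],2)) for d in env.mark_of(c,q)][:3])
    for q in("blue_leaf","white_leaf","block"):
        print(c,q,[(np.round(d["xyz"],4),round(d["score"],2)) for d in env.look_for(c,q)][:3])
    for q in ("block",):
        r=env.silhouettes(c,q)
        if r: m=r[0]["mask"].astype(np.uint8); print(cv2.minAreaRect(cv2.findNonZero(m)))
    k=env.calibration(c);print(k)
E
```

```text
{'time': 0.0, 'qpos': array([ 1.45711004e+00,  3.59398105e-01,  1.10877973e-02, -3.93132226e-04,
       -1.22414884e+00, -2.88082916e-01]), 'qvel': array([-1.67517834e-03, -6.17114264e-04,  6.85046795e-05,  3.00275532e-04,
       -1.00939339e-03, -4.24158579e-04]), 'effort': array([ 1.37873467e-04, -5.82716703e+01,  2.93067563e+01,  6.99720472e+00,
        7.19439398e-03, -1.55749526e-04]), 'tool_pos': array([0.26388421, 0.62106598, 0.40372005]), 'tool_rot': array([ 8.44347187e-04,  9.79876737e-01, -1.99601739e-01, -1.11710226e-04]), 'force': array([ 0.38713794,  0.12536565, -1.14950775]), 'wrist_torque': array([ 0.06351384, -0.02735042,  0.008361  ]), 'grip_force': 0.0, 'gripper_width': 0.08767927844148234}
scene block [(array([ 0.5591, -0.151 ,  0.0074]), 0.67)]
scene blue_knob [(array([0.5778, 0.1004, 0.0888]), 0.73)]
scene blue_leaf [(array([0.5476, 0.1003, 0.0773]), 0.56), (array([0.5642, 0.0188, 0.0805]), 0.39)]
scene white_leaf [(array([0.5628, 0.0195, 0.0801]), 0.58)]
scene block [(array([ 0.5652, -0.1396,  0.0423]), 0.72)]
((242.8793182373047, 175.05172729492188), (83.748596
[... 473 characters left out ...]
0.73)]
top blue_knob [(array([0.5803, 0.1011, 0.085 ]), 0.58)]
top blue_leaf [(array([0.5625, 0.0991, 0.0827]), 0.93)]
top white_leaf [(array([0.5756, 0.0191, 0.0769]), 0.79)]
top block [(array([ 0.557 , -0.151 ,  0.0411]), 0.88)]
((423.2432556152344, 194.95947265625), (21.04306983947754, 107.02375030517578), 80.53767395019531)
{'intrinsics': array([[487.47093506,   0.        , 318.00172601],
       [  0.        , 487.47093506, 202.26994902],
       [  0.        ,   0.        ,   1.        ]]), 'R': array([[ 0.00314556, -0.99956162,  0.02943931],
       [-0.98108202, -0.00878327, -0.19339321],
       [ 0.193567  , -0.02827404, -0.98067956]]), 't': array([0.00930839, 0.54387748, 0.67411773])}
```

View pics/scene0.png

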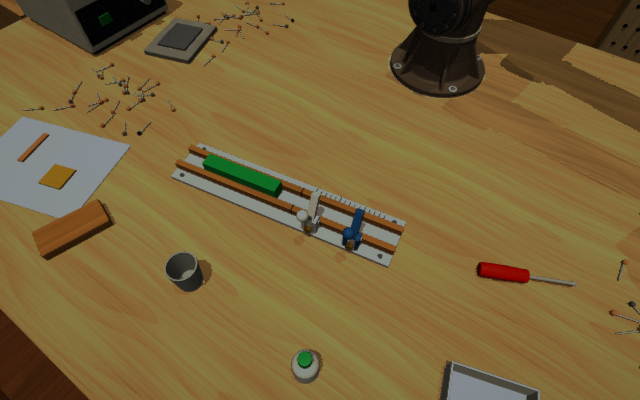

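View pics/top0.png

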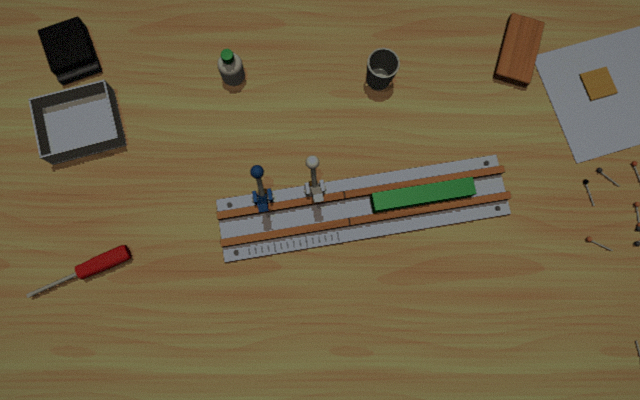

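The scene picture shows the green block at about (243,175), the white stop at (305,210) and the blue stop at (353,230). In the top picture, blue is at (258,172), white at (313,162) and the block at (423,195). The channel runs along +y with a yaw of about 0.17. I'll go to the far side of the blue stop first.

Request:
apply_moves:
  plan: [0, 0, 0, -0.1144, 1, 0, 0, 0, -0.1144, 1, 0, 0, 0, -0.1144, 1, 0, 0, 0, -0.1144, 1, 0, 0, 0, -0.1144, 1, 0.016, 0.035, 0, 0, 1, 0.016, 0.035, 0, 0, 1, 0.016, 0.035, 0, 0, 1]
  newtons: 10

```text
time: 1.37
tool_pos: [0.3293, 0.525, 0.4043]
tool_rot: [0.0, 0.996, 0.086, -0.0]
force: [1.1, 0.8, 0.9]
gripper_width: 0.0396
grip_force: 0.0
```

Request:
apply_moves:
  plan: [0.016, 0.035, 0, 0, 1, 0.016, 0.035, 0, 0, 1, 0.016, 0.035, 0, 0, 1, 0.016, 0.035, 0, 0, 1, 0.016, 0.035, 0, 0, 1, 0.016, 0.035, 0, 0, 1, 0.016, 0.035, 0, 0, 1, 0.016, 0.035, 0, 0, 1]

```text
time: 2.03
tool_pos: [0.5033, 0.2699, 0.4051]
tool_rot: [-0.0, 0.996, 0.085, 0.0]
force: [0.1, 0.7, -0.4]
gripper_width: 0.0005
grip_force: 0.0
```

Request:
apply_moves:
  plan: [0.016, 0.035, 0, 0, 1, 0.016, 0.035, 0, 0, 1, 0.016, 0.035, 0, 0, 1, 0.016, 0.035, 0, 0, 1, 0, 0, 0, 0, 1, 0, 0, 0, 0, 1]

```text
time: 2.53
tool_pos: [0.5903, 0.1425, 0.4043]
tool_rot: [0.0, 0.997, 0.083, -0.0]
force: [0.7, -0.3, -0.0]
gripper_width: 0.0005
grip_force: 0.0
```

```bash
cat > h.py <<'E'
from plant import env
import cv2,numpy as np
def show(c,name):
    im=env.snapshot(c); cv2.imwrite(f"pics/{name}.png",im[:,:,::-1])
def pts(c,qs=("block","blue_knob")):
    out={}
    for q in qs:
        r=env.mark_of(c,q)
        print(c,q,[(np.round(d["xyz"],4),round(d["score"],2)) for d in r][:2])
        if r: out[q]=r[0]["xyz"]
    return out
def st():
    s=env.state(); w,x,y,z=s["tool_rot"]; yaw=2*np.arctan2(y,x)
    print("t",round(s["time"],2),"tcp",np.round(s["tool_pos"],4),"xyaw",round(yaw,4),"F",np.round(s["force"],1),"q6",round(s["qpos"][5],2)); return s
E
python3 - <<'E'
from h import *
st(); show("wrist","w1"); pts("wrist")
k=env.calibration("wrist")
show("top","t1"); p=pts("top")
# yaw from the block top outline, back-projected onto z=.040
k=env.calibration("top");K,R,t=k["intrinsics"],k["R"],k["t"]
def bp(uv,z):
    d=(R.T@np.linalg.inv(K)@np.c_[uv,np.ones(len(uv))].T).T; C=-R.T@t
    return C+d*((z-C[2])/d[:,2])[:,None]
r=env.silhouettes("top","block")
if r:
    m=r[0]["mask"]; v,u=np.nonzero(m); X=bp(np.c_[u,v].astype(float),.038)[:,:2]
    rect=cv2.minAreaRect(X.astype(np.float32)*1000); print(rect)
    c=X.mean(0); w,V=np.linalg.eigh(np.cov((X-c).T)); print(c,np.arctan2(-V[0,1],V[1,1]))
E
```

```text
t 2.53 tcp [0.5903 0.1425 0.4043] xyaw 0.1665 F [ 0.7 -0.3 -0. ] q6 1.18
wrist block [(array([0.5792, 0.1032, 0.0854]), 0.44)]
wrist blue_knob [(array([0.5781, 0.1035, 0.0856]), 0.78)]
top block [(array([ 0.5624, -0.1493,  0.0101]), 0.63)]
top blue_knob [(array([0.5781, 0.1052, 0.0869]), 0.9)]
((560.9898071289062, -149.9249267578125), (32.009910583496094, 164.2241668701172), 9.212495803833008)
[ 0.56068334 -0.14975771] 0.16860466787171685
```

Request:
apply_moves:
  plan: [0.02, 0.037, 0, 0, 1, 0, 0, 0.03, 0, 1, 0, 0, 0.035, 0, 1, 0, 0, 0.035, 0, 1, 0, 0, 0.035, 0, 1, 0, 0, 0.019, 0, 1, 0, 0, 0, 0, 1, 0, 0, 0, 0, 1]

```text
time: 3.55
tool_pos: [0.6151, 0.1123, 0.2502]
tool_rot: [0.001, 0.996, 0.086, -0.001]
force: [0.9, 0.2, 1.5]
gripper_width: 0.0005
grip_force: 0.0
```

Run:
```python
from h import *
st(); show("scene","s2"); pts("scene",("blue_knob",)); 
im=cv2.imread("pics/s2.png")[140:290,240:440]; cv2.imwrite("pics/s2c.png",cv2.resize(im,None,fx=4,fy=4))
```

```text
t 3.55 tcp [0.6151 0.1123 0.2502] xyaw 0.1715 F [0.9 0.2 1.5] q6 1.25
scene blue_knob []
```

View pics/s2c.png

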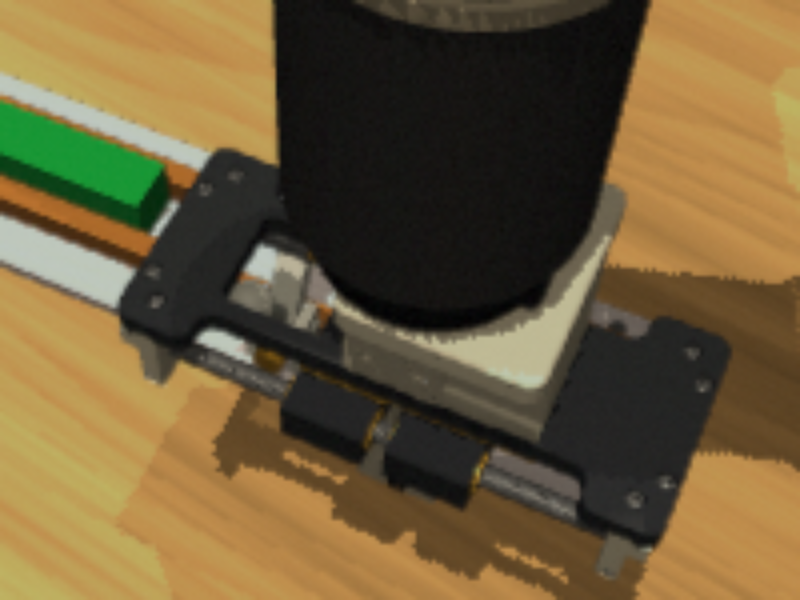

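The gripper body hovers over both stops, with the fingers on the far side of the blue lever around (430,450) in the crop. The white stop at (290,270) isn't touched. Next I push towards the robot.

Request:
apply_moves:
  plan: [-0.009, 0, 0, 0, 1, -0.009, 0, 0, 0, 1, -0.009, 0, 0, 0, 1, -0.009, 0, 0, 0, 1, -0.009, 0, 0, 0, 1, -0.009, 0, 0, 0, 1, -0.007, 0, 0, 0, 1, -0.005, 0, 0, 0, 1]

```text
time: 4.32
tool_pos: [0.5488, 0.1002, 0.2505]
tool_rot: [0.0, 0.996, 0.085, -0.0]
force: [2.8, 0.5, -0.8]
gripper_width: 0.0001
grip_force: 0.8
```

Request:
apply_moves:
  plan: [-0.003, 0, 0, 0, 1, -0.002, 0, 0, 0, 1, -0.002, 0, 0, 0, 1]

```text
time: 4.57
tool_pos: [0.5433, 0.0994, 0.2507]
tool_rot: [-0.0, 0.996, 0.085, 0.0]
force: [1.1, 1.0, 0.4]
gripper_width: 0.0008
grip_force: 0.8
```

Request:
apply_moves:
  plan: [-0.001, 0, 0, 0, 1, -0.001, 0, 0, 0, 1]

```text
time: 4.73
tool_pos: [0.5414, 0.0991, 0.2506]
tool_rot: [-0.0, 0.996, 0.085, 0.0]
force: [2.4, 0.1, -0.3]
gripper_width: 0.0005
grip_force: 0.7
```

Request:
apply_moves:
  plan: [-0.002, 0, 0, 0, 1, -0.001, 0, 0, 0, 1, 0, 0, 0, 0, 1]

```text
time: 4.98
tool_pos: [0.5387, 0.0986, 0.2508]
tool_rot: [-0.0, 0.996, 0.085, 0.001]
force: [3.5, 0.8, -1.8]
gripper_width: 0.0003
grip_force: 2.0
```

Request:
apply_moves:
  plan: [-0.002, 0, 0, 0, 1, 0, 0, 0, 0, 1]

```text
time: 5.15
tool_pos: [0.5378, 0.0986, 0.2512]
tool_rot: [-0.0, 0.996, 0.085, 0.002]
force: [8.3, -0.7, -3.9]
gripper_width: 0.0006
grip_force: 4.5
```

Request:
apply_moves:
  plan: [0.01, 0, 0, 0, 1, 0.01, 0, 0, 0, 1, 0, 0, -0.03, 0, 1, 0, 0, -0.035, 0, 1, 0, 0, -0.035, 0, 1, -0.004, 0.036, 0, 0, 1, -0.004, 0.036, 0, 0, 1, -0.004, 0.036, 0, 0, 1]

```text
time: 5.82
tool_pos: [0.5626, -0.0077, 0.3512]
tool_rot: [-0.0, 0.996, 0.086, -0.0]
force: [0.2, -0.1, 0.3]
gripper_width: 0.0004
grip_force: 0.0
```

Request:
apply_moves:
  plan: [-0.004, 0.036, 0, 0, 1, -0.004, 0.036, 0, 0, 1, -0.004, 0.036, 0, 0, 1, -0.004, 0.036, 0, 0, 1, -0.004, 0.036, 0, 0, 1, -0.004, 0.036, 0, 0, 1, -0.002, 0.036, 0, 0, 1, 0, 0, 0, 0.1208, 1]

```text
time: 6.48
tool_pos: [0.5797, -0.2651, 0.3495]
tool_rot: [0.0, 1.0, 0.025, -0.001]
force: [0.0, 1.1, 0.5]
gripper_width: 0.0003
grip_force: 0.0
```

Request:
apply_moves:
  plan: [0, 0, 0, 0.1208, 1, 0, 0, 0, 0.1208, 1, 0, 0, 0, 0.1208, 1, 0, 0, 0, 0.1208, 1, 0, 0, 0, 0.1208, 1, 0, 0, 0, 0.1208, 1, 0, 0, 0, 0.1208, 1, 0, 0, 0, 0.1208, 1]

```text
time: 7.15
tool_pos: [0.5797, -0.26, 0.35]
tool_rot: [0.0, 0.895, -0.445, -0.001]
force: [0.8, -0.2, -0.1]
gripper_width: 0.0006
grip_force: 0.0
```

Request:
apply_moves:
  plan: [0, 0, 0, 0.1208, 1, 0, 0, 0, 0.1208, 1, 0, 0, 0, 0.1208, 1, 0, 0, 0, 0.1208, 1, 0, 0, 0, 0, 1, 0, 0, 0, 0, 1]

```text
time: 7.65
tool_pos: [0.5797, -0.2599, 0.3501]
tool_rot: [0.0, 0.766, -0.643, -0.001]
force: [0.0, -0.5, 0.2]
gripper_width: 0.0005
grip_force: 0.0
```

Run:
```python
from h import *
s=st()
for c in("top","scene"):
    show(c,c+"3"); p=pts(c)
    for q in("blue_leaf","white_leaf"): print(q,[(np.round(d["xyz"],4),round(d["score"],2)) for d in env.look_for(c,q)][:2])
im=cv2.imread("pics/top3.png")[120:270,180:540]; im2=cv2.imread("pics/scene3.png")[130:270,160:420]
a=cv2.resize(im,(720,300)); b=cv2.resize(im2,(557,300)); o=np.zeros((600,720,3),np.uint8);o[:300]=a;o[300:,:557]=b
cv2.imwrite("pics/c3.png",o)
```

```text
t 7.65 tcp [ 0.5797 -0.2599  0.3501] xyaw -1.3967 F [ 0.  -0.5  0.2] q6 0.29
top block []
top blue_knob [(array([0.5145, 0.0895, 0.0855]), 0.67)]
blue_leaf [(array([0.5199, 0.0916, 0.0512]), 0.62), (array([0.576 , 0.018 , 0.0818]), 0.3)]
white_leaf [(array([0.5778, 0.0204, 0.0794]), 0.72)]
scene block [(array([ 0.5603, -0.15  ,  0.0078]), 0.72)]
scene blue_knob [(array([0.5174, 0.0881, 0.0842]), 0.61)]
blue_leaf [(array([0.5274, 0.0944, 0.0531]), 0.83)]
white_leaf [(array([0.5656, 0.0191, 0.0756]), 0.68)]
```

View pics/c3.png

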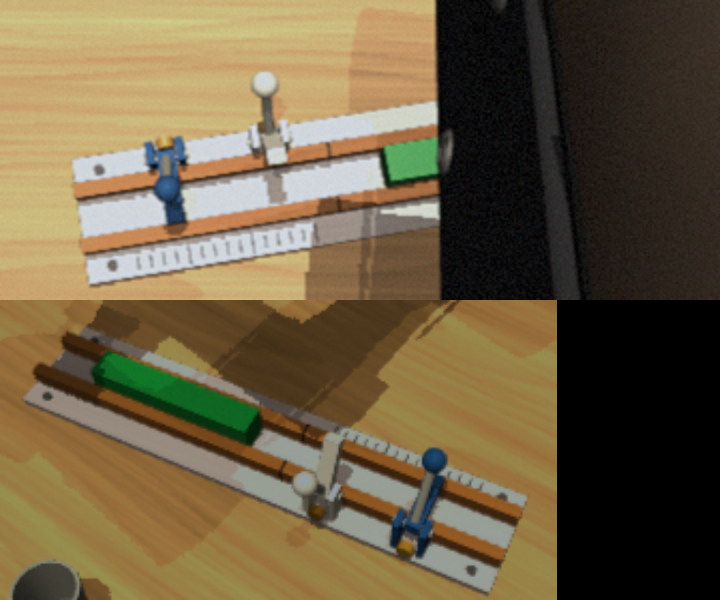

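The blue stop is down: in the lower view its ball is at (433,460), over mid-channel. The white stop is still up, and the block hasn't moved. The finger is behind the block, so I'll descend and push.

Request:
apply_moves:
  plan: [0, 0, 0.035, 0, 1, 0, 0, 0.035, 0, 1, 0, 0, 0.035, 0, 1, 0, 0, 0.025, 0, 1, 0, 0, 0.012, 0, 1, 0, 0, 0, 0, 1]

```text
time: 8.65
tool_pos: [0.5786, -0.2595, 0.2057]
tool_rot: [0.001, 0.765, -0.644, -0.002]
force: [-0.8, -0.1, -0.3]
gripper_width: 0.0005
grip_force: 0.0
```

Request:
apply_moves:
  plan: [-0.005, 0, 0, 0, 1, -0.005, 0, 0, 0, 1, -0.005, 0, 0, 0, 1, -0.005, 0, 0, 0, 1, -0.005, 0, 0, 0, 1, -0.007, 0, 0, 0, 1, -0.008, 0, 0, 0, 1, -0.008, 0, 0, 0, 1]

```text
time: 9.32
tool_pos: [0.5713, -0.2117, 0.209]
tool_rot: [-0.0, 0.765, -0.644, 0.0]
force: [0.0, -1.1, 1.1]
gripper_width: 0.0004
grip_force: 0.6
```

Request:
apply_moves:
  plan: [-0.008, 0, 0, 0, 1, -0.008, 0, 0, 0, 1, -0.008, 0, 0, 0, 1, -0.008, 0, 0, 0, 1, -0.008, 0, 0, 0, 1, -0.008, 0, 0, 0, 1, -0.008, 0, 0, 0, 1, -0.008, 0, 0, 0, 1]

```text
time: 9.98
tool_pos: [0.5604, -0.1485, 0.2086]
tool_rot: [0.0, 0.765, -0.644, -0.0]
force: [1.5, -1.8, 0.6]
gripper_width: 0.0005
grip_force: 0.5
```

Request:
apply_moves:
  plan: [-0.008, 0, 0, 0, 1, -0.008, 0, 0, 0, 1, -0.008, 0, 0, 0, 1, -0.007, 0, 0, 0, 1, -0.006, 0, 0, 0, 1, -0.004, 0, 0, 0, 1, -0.003, 0, 0, 0, 1, 0, 0, 0, 0, 1]

```text
time: 10.65
tool_pos: [0.553, -0.1054, 0.2086]
tool_rot: [-0.0, 0.765, -0.644, -0.0]
force: [0.3, -0.3, -0.2]
gripper_width: 0.0006
grip_force: 0.0
```

Run:
```python
from h import *
s=st()
for c in("top","scene"):
    show(c,c+"4"); p=pts(c)
```

```text
t 10.65 tcp [ 0.553  -0.1054  0.2086] xyaw -1.3998 F [ 0.3 -0.3 -0.2] q6 0.01
top block [(array([ 0.5371, -0.0151,  0.0066]), 0.55)]
top blue_knob []
scene block [(array([ 0.5388, -0.0156,  0.0127]), 0.8)]
scene blue_knob [(array([0.5183, 0.0895, 0.0831]), 0.77)]
```

Request:
apply_moves:
  plan: [-0.002, 0, 0, 0, 1, -0.002, 0, 0, 0, 1, -0.002, 0, 0, 0, 1, -0.002, 0, 0, 0, 1, -0.002, 0, 0, 0, 1, -0.002, 0, 0, 0, 1, -0.001, 0, 0, 0, 1, 0, 0, 0, 0, 1]

```text
time: 11.62
tool_pos: [0.5509, -0.0929, 0.2087]
tool_rot: [-0.0, 0.765, -0.644, 0.0]
force: [-0.6, 0.1, 0.1]
gripper_width: 0.0006
grip_force: 0.0
```

Request:
apply_moves:
  plan: [-0.001, 0, 0, 0, 1, -0.001, 0, 0, 0, 1, -0.001, 0, 0, 0, 1, 0, 0, 0, 0, 1]

```text
time: 11.95
tool_pos: [0.5504, -0.0901, 0.2087]
tool_rot: [-0.0, 0.765, -0.644, 0.0]
force: [-0.3, -0.6, -0.2]
gripper_width: 0.0007
grip_force: 0.0
```

Request:
apply_moves:
  plan: [-0.001, 0, 0, 0, 1, -0.001, 0, 0, 0, 1, 0, 0, 0, 0, 1]

```text
time: 12.2
tool_pos: [0.55, -0.0881, 0.2087]
tool_rot: [-0.0, 0.765, -0.644, -0.0]
force: [0.5, 0.4, 0.7]
gripper_width: 0.0005
grip_force: 0.0
```

Request:
apply_moves:
  plan: [-0.001, 0, 0, 0, 1, -0.001, 0, 0, 0, 1, 0, 0, 0, 0, 1]

```text
time: 12.45
tool_pos: [0.5497, -0.0861, 0.2087]
tool_rot: [-0.0, 0.765, -0.644, 0.0]
force: [-0.2, 0.5, 0.8]
gripper_width: 0.0004
grip_force: 0.0
```

Request:
apply_moves:
  plan: [-0.001, 0, 0, 0, 1, -0.001, 0, 0, 0, 1, 0, 0, 0, 0, 1]

```text
time: 12.7
tool_pos: [0.5494, -0.0844, 0.2087]
tool_rot: [0.0, 0.765, -0.644, 0.0]
force: [1.3, -3.8, -0.2]
gripper_width: 0.0004
grip_force: 1.8
```

Run:
```python
from h import *
s=st()
for c in("top","scene"):
    show(c,c+"5"); p=pts(c)
im=cv2.imread("pics/top5.png")[120:270,180:540]; im2=cv2.imread("pics/scene5.png")[130:270,160:420]
a=cv2.resize(im,(720,300)); b=cv2.resize(im2,(557,300)); o=np.zeros((600,720,3),np.uint8);o[:300]=a;o[300:,:557]=b
cv2.imwrite("pics/c5.png",o)
```

```text
t 12.7 tcp [ 0.5494 -0.0844  0.2087] xyaw -1.3999 F [ 1.3 -3.8 -0.2] q6 -0.03
top block [(array([0.5387, 0.008 , 0.0072]), 0.94)]
top blue_knob []
scene block [(array([0.5331, 0.0056, 0.0082]), 0.8)]
scene blue_knob [(array([0.5165, 0.0919, 0.0822]), 0.78)]
```

View pics/c5.png

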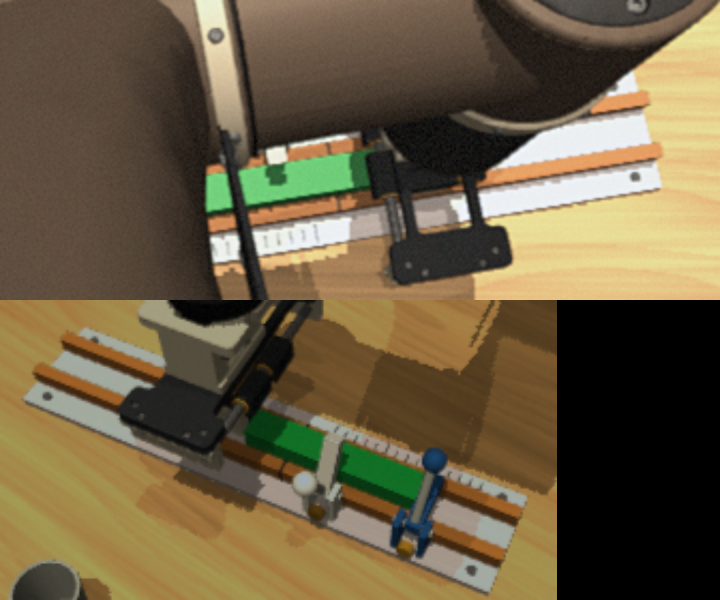

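The block's green end now meets the lowered blue leaf at about (420,490) in the lower view, and the estimated gap to the knob is 86 mm. One small nudge will confirm contact. After that I withdraw.

Request:
apply_moves:
  plan: [-0.001, 0, 0, 0, 1, 0, 0, 0, 0, 1]

```text
time: 13.17
tool_pos: [0.5494, -0.0841, 0.2089]
tool_rot: [0.0, 0.765, -0.644, 0.0]
force: [1.6, -11.4, -0.5]
gripper_width: 0.0003
grip_force: 5.3
```

Request:
apply_moves:
  plan: [0.005, 0, 0, 0, 1, 0.015, 0, 0, 0, 1, 0, 0, -0.03, 0, 1, 0, 0, -0.035, 0, 1, 0, 0, -0.035, 0, 1, 0, 0, -0.035, 0, 1, 0, 0, 0, -0.12, 1, 0, 0, 0, -0.12, 1]

```text
time: 13.83
tool_pos: [0.553, -0.1027, 0.3465]
tool_rot: [-0.002, 0.838, -0.546, 0.002]
force: [-0.7, -0.7, -1.4]
gripper_width: 0.0004
grip_force: 0.0
```

Request:
apply_moves:
  plan: [0, 0, 0, -0.12, 1, 0, 0, 0, -0.12, 1, 0, 0, 0, -0.12, 1, 0, 0, 0, -0.12, 1, 0, 0, 0, -0.12, 1, 0, 0, 0, -0.12, 1, 0, 0, 0, -0.12, 1, 0, 0, 0, -0.12, 1]

```text
time: 14.5
tool_pos: [0.5524, -0.1027, 0.3435]
tool_rot: [-0.0, 0.995, -0.097, -0.0]
force: [0.2, -0.4, -0.6]
gripper_width: 0.0004
grip_force: 0.0
```

Request:
apply_moves:
  plan: [0, 0, 0, -0.12, 1, 0, 0, 0, -0.12, 1, 0, 0, 0, -0.12, 1, 0, 0, 0, 0, 1, -0.01, -0.035, 0, 0, 1, -0.01, -0.035, 0, 0, 1, -0.01, -0.035, 0, 0, 1]

```text
time: 15.08
tool_pos: [0.5055, -0.0034, 0.3433]
tool_rot: [-0.0, 0.997, 0.077, -0.0]
force: [0.1, 1.7, 0.3]
gripper_width: 0.0006
grip_force: 0.0
```

Request:
apply_moves:
  plan: [-0.008, -0.035, 0, 0, 1, 0, -0.035, 0, 0, 1, 0, -0.023, 0, 0, 1, 0, 0, 0, 0, 1, 0, 0, 0, 0, 1]

```text
time: 15.5
tool_pos: [0.4832, 0.0877, 0.3438]
tool_rot: [-0.0, 0.997, 0.079, 0.0]
force: [-0.1, -1.3, 0.4]
gripper_width: 0.0002
grip_force: 0.0
```

Run:
```python
from h import *
s=st()
for c in("wrist","scene"):
    show(c,c+"6"); p=pts(c)
    if "blue_knob" in p:
        d=p["blue_knob"]-s["tool_pos"]; a=.171
        print("knob rel tool x(across)",d[0]*np.cos(a)+d[1]*np.sin(a),"along",-d[0]*np.sin(a)+d[1]*np.cos(a))
```

```text
t 15.5 tcp [0.4832 0.0877 0.3438] xyaw 0.1589 F [-0.1 -1.3  0.4] q6 1.15
wrist block [(array([0.5347, 0.0066, 0.0115]), 0.82)]
wrist blue_knob [(array([0.5173, 0.093 , 0.0825]), 0.8)]
knob rel tool x(across) 0.03450324348659662 along -0.000597572406141304
scene block [(array([0.5348, 0.004 , 0.0117]), 0.91)]
scene blue_knob [(array([0.5178, 0.0879, 0.0825]), 0.74)]
knob rel tool x(across) 0.03412809500219463 along -0.005708273298841921
```

Request:
apply_moves:
  plan: [0, 0.003, 0.03, 0, 1, 0, 0, 0.035, 0, 1, 0, 0, 0.022, 0, 1, 0, 0, 0.01, 0, 1, 0, 0, 0, 0, 1]

```text
time: 16.22
tool_pos: [0.4832, 0.0823, 0.2441]
tool_rot: [0.001, 0.997, 0.079, -0.002]
force: [0.1, -0.4, -0.0]
gripper_width: 0.0002
grip_force: 0.0
```

Request:
apply_moves:
  plan: [0.008, 0, 0, 0, 1, 0.008, 0, 0, 0, 1, 0.008, 0, 0, 0, 1, 0.008, 0, 0, 0, 1, 0.008, 0, 0, 0, 1, 0.008, 0, 0, 0, 1, 0.008, 0, 0, 0, 1, 0.008, 0, 0, 0, 1]

```text
time: 16.88
tool_pos: [0.5482, 0.0938, 0.2468]
tool_rot: [-0.0, 0.997, 0.08, 0.0]
force: [-1.9, -0.2, -0.0]
gripper_width: 0.0006
grip_force: 1.0
```

Request:
apply_moves:
  plan: [0.005, 0, 0, 0, 1, 0.004, 0, 0, 0, 1, 0.003, 0, 0, 0, 1, 0.002, 0, 0, 0, 1, 0, 0, 0, 0, 1]

```text
time: 17.3
tool_pos: [0.5613, 0.0959, 0.2466]
tool_rot: [0.0, 0.997, 0.08, 0.0]
force: [-1.4, -0.3, -0.6]
gripper_width: 0.0005
grip_force: 0.6
```

Request:
apply_moves:
  plan: [0.002, 0, 0, 0, 1, 0.001, 0, 0, 0, 1, 0, 0, 0, 0, 1]

```text
time: 17.55
tool_pos: [0.5641, 0.0964, 0.2468]
tool_rot: [-0.0, 0.997, 0.08, 0.0]
force: [-1.3, -0.0, -0.2]
gripper_width: 0.0003
grip_force: 0.8
```

Request:
apply_moves:
  plan: [0.001, 0, 0, 0, 1, 0.001, 0, 0, 0, 1, 0, 0, 0, 0, 1]

```text
time: 17.8
tool_pos: [0.5659, 0.0966, 0.2466]
tool_rot: [0.0, 0.997, 0.08, -0.0]
force: [-3.8, 0.9, 1.0]
gripper_width: 0.0002
grip_force: 1.5
```

Request:
apply_moves:
  plan: [0.001, 0, 0, 0, 1, 0.001, 0, 0, 0, 1, 0, 0, 0, 0, 1]

```text
time: 18.05
tool_pos: [0.5669, 0.0966, 0.2462]
tool_rot: [0.0, 0.997, 0.08, -0.002]
force: [-8.0, -0.4, 3.7]
gripper_width: 0.0008
grip_force: 3.9
```

Request:
apply_moves:
  plan: [0.001, 0, 0, 0, 1, 0, 0, 0, 0, 1, -0.003, 0, 0, 0, 1, -0.004, 0, 0, 0, 1, 0, 0, 0, 0, 1, 0, 0, -0.02, 0, 1, 0, 0, -0.03, 0, 1, 0, 0, -0.035, 0, 1]

```text
time: 18.72
tool_pos: [0.562, 0.096, 0.3314]
tool_rot: [0.0, 0.997, 0.08, -0.001]
force: [1.4, 1.9, -0.2]
gripper_width: 0.0004
grip_force: 0.0
```

Request:
apply_moves:
  plan: [0, 0, -0.035, 0, 1, 0, -0.035, -0.02, 0, 1, 0, -0.04, 0, 0, 1, 0, -0.04, 0, 0, 1, 0, -0.04, 0, 0, 1, 0, -0.04, 0, 0, 1, 0, -0.03, 0, 0, 1, 0, 0, 0, 0, 1]

```text
time: 19.38
tool_pos: [0.5258, 0.3233, 0.3867]
tool_rot: [-0.001, 0.997, 0.082, 0.001]
force: [0.8, -0.8, 0.5]
gripper_width: 0.0006
grip_force: 0.0
```

Run:
```python
from h import *
s=st()
for c in("top","scene"):
    show(c,c+"7"); p=pts(c)
    if len(p)==2:
        d=p["blue_knob"]-p["block"]; a=.171
        print("across",d[0]*np.cos(a)+d[1]*np.sin(a),"along",-d[0]*np.sin(a)+d[1]*np.cos(a))
im=cv2.imread("pics/top7.png")[120:270,180:540]; im2=cv2.imread("pics/scene7.png")[130:270,160:420]
a=cv2.resize(im,(720,300)); b=cv2.resize(im2,(557,300)); o=np.zeros((600,720,3),np.uint8);o[:300]=a;o[300:,:557]=b
cv2.imwrite("pics/c7.png",o)
```

```text
t 19.38 tcp [0.5258 0.3233 0.3867] xyaw 0.1638 F [ 0.8 -0.8  0.5] q6 0.87
top block [(array([0.5327, 0.0058, 0.0084]), 0.61)]
top blue_knob [(array([0.5843, 0.1021, 0.0803]), 0.96)]Traceback (most recent call last):
  File "<stdin>", line 6, in <module>
TypeError: unsupported operand type(s) for -: 'list' and 'list'
```

Run:
```python
from h import *
show("scene","scene7"); p=pts("scene")
im=cv2.imread("pics/top7.png")[120:270,180:540]; im2=cv2.imread("pics/scene7.png")[130:270,160:420]
a=cv2.resize(im,(720,300)); b=cv2.resize(im2,(557,300)); o=np.zeros((600,720,3),np.uint8);o[:300]=a;o[300:,:557]=b
cv2.imwrite("pics/c7.png",o)
```

```text
scene block [(array([0.5345, 0.0038, 0.0094]), 0.92)]
scene blue_knob [(array([0.5862, 0.1024, 0.0807]), 0.92)]
```

View pics/c7.png

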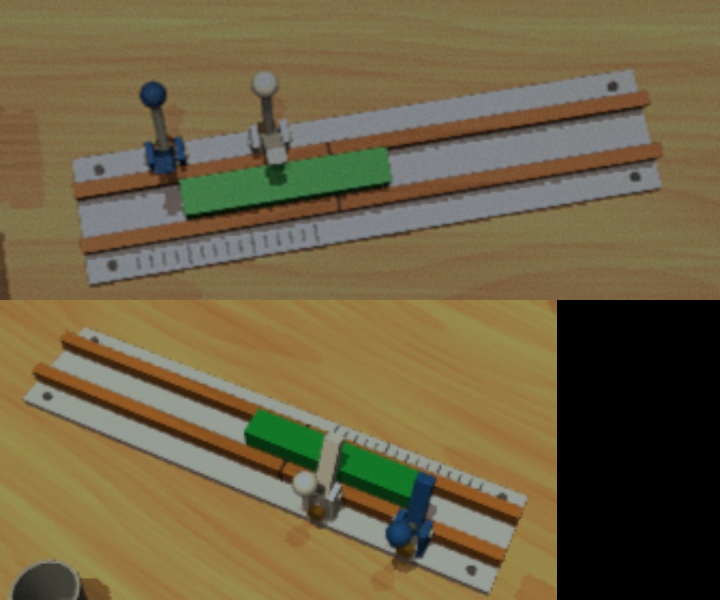

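The blue stop is fully up, with its ball at (153,95) in the top view. The white stop is still up, and the block's end is still at the gauge line near (183,195). The arm is clear, so I'm handing in.

```bash
python3 -c "
from plant import env
print(env.hand_in())"
```

```text
the job is handed in; nothing more can be done
None
```

I flipped the blue stop down, pushed the block until its end met it, and flipped the blue stop back up to its limit. The last pictures show the block still at the gauge line and the white stop still up; the job is handed in at about 19.5 s of the 51 s, but no verdict came back.

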